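# Hold a ceramic test plate flush on a tilted reading stage

## Robot

A 7-joint arm with a two-finger parallel gripper is mounted at the origin on the work surface. World frame = base frame: x ahead of the robot, y to its left, z up, the work surface at z = 0. Lengths are in m, angles in rad, forces in N, time in s.
With the tool pointing down it reaches from about 0.4 to 0.875 m from the base axis. Payload 6.5 kg.
Tool frame: the origin (TCP) lies at the very end of the fingers, on their centre line; the grasp point (between the pads) lies 19 mm behind it (robot.pinch_z is the distance from the TCP to the grasp point, in m); x points along the fingers, y is the direction in which the jaws open and shut, and the axes are right-handed (so a half turn about x gives the same grasp; the last joint's range is limited). The gripper opens to 88 mm and grips with 3 to 60 N. Pads are 18 mm wide; open, the fingers measure 123 mm over their backs; the gripper's body (75 mm by 187 mm) begins 45 mm behind the grasp point.
Start: joints at [1.161, 0.536, -0.004, 1.538, 0.003, 1.067, -0.071], TCP at [0.219, -0.612, 0.239] pointing down, gripper open.
Joint ranges: [-2.7, 2.7], [-0.37, 2.16], [-1.27, 1.26], [0.24, 2.4], [-1.31, 4.45], [0.19, 1.91], [-2.76, 2.76]. Speed limits (rad/s): [2.39, 2.39, 3.14, 3.14, 3.14, 3.14, 3.14].

## Interface

Orientations are given as a 3x3 rotation matrix whose columns are the frame's x, y, z axes.
In Python, from plant import robot, fingers, solver, status, eyes, workorder gives the robot as it stands. Calls block until the motion is done:
- robot.movep(position, orientation): joint-space move of the TCP to a pose.
- robot.move_straight(position, vel=0.15, ori=None): straight line of the TCP; ori=None keeps the orientation; vel is the mean speed in m/s.
- robot.move_j(angles): joint-space move.
- fingers.command_gripper(opening, grip_force=None): finger opening in m; grip_force is the grip in N (None keeps the last); returns when the fingers have stopped.
- robot.wait(seconds).
- solver.solve_ik(position, orientation): joint angles nearest the present ones, or None.
- status.observe(): the state.
- eyes.camera(name): name is "side" or "top" or "wrist"; returns a dict with "image" (420x560x3 uint8, blue, green, red), "z_map" (420x560 float32, m along the optical axis (not along the pixel's ray), 0 where there is no reading), "intrinsics" (3x3 intrinsics, pixels), "position" and "rotation" of the camera in the world. Camera axes: x right, y down, z forward; pixel columns grow to the right and rows downward; lengths in m; the calibration is good to about 2 mm. The wrist camera is an equidistant fisheye: a pixel r from the principal point sees the ray r / f radians off the axis. A picture is of the moment at which its call begins.
A pose or a line that the arm cannot do raises robot.PlanningError and nothing moves.
- workorder.job_done(): hands the job in, once; it reports no verdict.
The state is a dict: "t": time; "qpos": joint angles; "dq": joint speeds; "tau": joint torques, N m; "tool_pos": TCP position; "orientation": TCP orientation; "force": force on the tool from outside, world axes, zero at the start; "torque": the same for the moment, N m; "opening": finger opening in m.
Only numpy, scipy, OpenCV 4.12 (cv2) and the standard library are available. Lean on these libraries where they do the work, as an engineer would, in place of code of your own. Each camera call takes 0.05 s, during which the arm holds its last target. There are 200 camera calls.

## Task

Pick up the white test plate by its upright grip from the steel tray and set one short edge on the ledge at the foot of the tilted reading stage, with the plate still clearly steeper than the stage face so that only that edge touches. Then lean it back, by feel, until it lies flush on the face, centred from side to side, square, and with its edge still home against the ledge, and press it on with roughly 10 N. Finish while still gripping the plate and pressing it flush; do not let go, and leave the jar, beaker and timer where they are.

Things in the scene. Friction and masses are not known exactly. Their poses are not given: they have to be found in the camera images.
- slide: Loose white ceramic test plate, 100 x 60 x 8 mm (x, y, z), about 0.18 kg, lying on the tray. A grey grip stands on the middle of its top: 44 mm long in x, 14 mm thick in y, from 8 to 44 mm above the origin; pinch it across its thickness (fingers closing along y). Origin: centre of the plate's underside; z out of the side with the grip. A half turn about z makes no difference.
- stage: Flat aluminium face of the reading stage, 125 mm up the slope, 110 mm wide, round dark window 50 mm up. Origin: middle of its low end, in its surface, in the corner with the ledge, 42 mm above the bench; x up the slope, y across to the left, z out of the face. A plate lying properly has its origin at x 50 mm, y 0, z 0 here and its z along this z.
- reader: Fixed grey instrument base under the stage, 170 x 130 x 30 mm. Origin: on the bench, straight below the face's origin; x level, away from the robot, under the up-slope direction. The stage is locked at a slope of 10 to 24 degrees to the level, different each time (a push does not move it); its low end is always towards the robot, turned up to 23 degrees.
- tray: Flat fixed stainless tray, 194 x 144 mm, floor 4 mm and rim 8 mm above the bench; the plate lies on its floor. Origin: centre of its underside.
- bottle: Bystander: amber jar with black cap, 60 mm across, 130 mm high. Origin: centre of its underside.
- beaker: Bystander: open glass beaker, 70 mm across, 80 mm high. Origin: centre of its underside.
- timer: Bystander: small white bench timer, 50 x 70 x 30 mm. Origin: centre of its underside.
- ledge (a point): Middle of the top edge of the ledge's inner wall. The ledge is a straight aluminium lip across the low end of the face, part of the stage, 110 mm long, 10 mm thick, standing 8 mm proud of the face; its inner wall is the plane x = 0 of the stage and this point lies 8 mm above the stage's origin along its z.
There are look-alikes about, which are no part of the job. There is more than one size of the reader; the job needs the smallest.

How it is judged:
On the way, in this order (a step that is already met when the one before it is completed fails the run):
1. the plate is gripped and lifted clear of the tray (height (world z) of slide above 0.04 m and contact force between slide and the fingers above 1 N and contact force between slide and tray below 0.05 N and contact force between slide and stage_c1 below 0.05 N), for 0.1 s.
2. held by its grip, a short edge of the plate stands on the ledge while the plate is at least 4.5 degrees steeper than the face (contact force between slide and stage_c1 above 0.3 N and contact force between slide and the fingers above 1 N and angle between the z axis of slide and the z axis of stage, either way round above 0.08 rad and z of slide in the frame of stage above 0.003 m and x of slide in the frame of stage between 0.03 and 0.06 m), for 0.1 s.
At the end, for the whole second after the job is handed in: The plate is still in the fingers and lies flush on the face: within 2.3 degrees of it and its underside within 3 mm of the face, square within 5.7 degrees, centred within 12 mm, lower edge within 5 mm of the ledge, still, and pressed on the face with 4 to 40 N (contact force between slide and stage_c0 between 4 and 40 N and contact force between slide and the fingers above 1 N and angle between the z axis of slide and the z axis of stage, either way round below 0.04 rad and angle between the y axis of slide and the y axis of stage, either way round below 0.1 rad and x of slide in the frame of stage between 0.045 and 0.055 m and y of slide in the frame of stage between -0.012 and 0.012 m and z of slide in the frame of stage between -0.003 and 0.003 m and linear speed of slide below 0.02 m/s); the arm keeps its last pose, push and grip.
It fails at once if the plate is pressed on the stage with more than 80 N (contact force between slide and stage_c0 above 80 N or contact force between slide and stage_c1 above 80 N).
It fails at once if the jar, beaker or timer is moved by more than 30 mm (distance of any of bottle, beaker, timer from where it was at the start of the episode above 0.03 m).
It also fails if it takes over 45 s, if anything falls off the work surface, if the arm or the gripper's body presses on something with over 40 N, if the wrist force passes 120 N, or if a joint passes its speed limit or range.

## Working session

There is one attempt and no reset: what is moved stays moved. The work goes in short steps, each a Python script; the robot and the scene stay as the last script left them, time stands still between calls to the robot, and variables do not carry over. Pictures are saved under pics/ and viewed, about 8 in all and at most 12, crops included, and the job is handed in when it is done.

```bash
ls; mkdir -p pics
python3 - <<'E'
from plant import robot, fingers, solver, status, eyes, workorder
import cv2,numpy as np,pickle
d={n:eyes.camera(n) for n in("side","top")}
pickle.dump(d,open('v0.pkl','wb'))
for n in d:
    cv2.imwrite(f'pics/{n}0.png',d[n]['image']); print(n,d[n]['intrinsics'].round(1).tolist(),d[n]['position'],np.round(d[n]['rotation'],3).tolist(),(d[n]['z_map']==0).mean())
s=status.observe();print(s['t'],s['force'],s['opening'],robot.pinch_z)
E
```

```text
pics
side [[516.8, 0.0, 274.1], [0.0, 516.8, 200.8], [0.0, 0.0, 1.0]] [-0.08821867  1.12204971  1.28695213] [[-0.871, -0.35, 0.345], [-0.491, 0.609, -0.622], [0.008, -0.711, -0.703]] 0.003958333333333334
top [[393.9, 0.0, 281.1], [0.0, 393.9, 209.5], [0.0, 0.0, 1.0]] [0.32799834 0.04675755 1.26080716] [[0.011, -0.987, 0.162], [-1.0, -0.014, -0.02], [0.022, -0.161, -0.987]] 0.004060374149659864
0.1 [-0.60377725 -0.59632628  0.91718312] 0.08807963696122005 0.0187
```

View pics/top0.png

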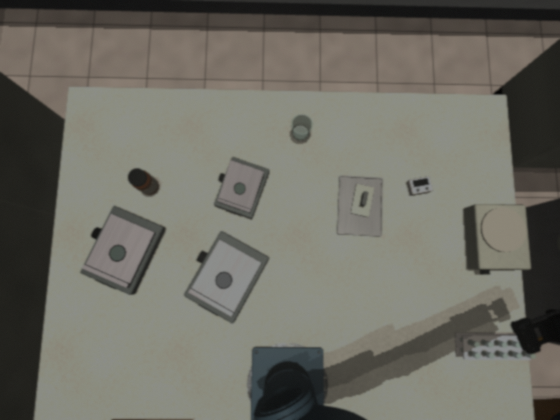

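View pics/side0.png

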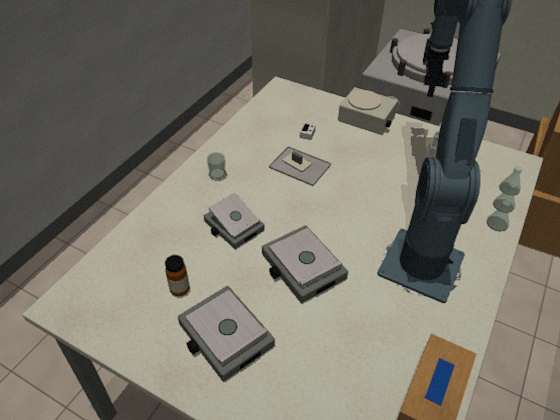

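Top view candidates:
- **Readers:** (242,187), (122,250) and (227,276). The smallest is (242,187), seen at (235,216) in the side view.
- **Plate:** (362,200) on the tray at (360,206). The white timer at (420,186) and the balance-like box at (498,237) are not it.

Next is one close crop of each, plus depth numbers.

```bash
cat > h.py <<'E'
import numpy as np
def cloud(d):
    z=d['z_map'].astype(float);K=d['intrinsics'];v,u=np.mgrid[:z.shape[0],:z.shape[1]]
    p=np.stack([(u-K[0,2])/K[0,0]*z,(v-K[1,2])/K[1,1]*z,z],-1)
    p=p@np.array(d['rotation']).T+d['position'];p[z==0]=np.nan;return p
E
python3 - <<'E'
import pickle,cv2,numpy as np
from h import *
d=pickle.load(open('v0.pkl','rb'))
t,s=d['top']['image'],d['side']['image']
f=lambda im,x,y,w,h:cv2.convertScaleAbs(cv2.resize(im[y:y+h,x:x+w],(390,290),interpolation=cv2.INTER_CUBIC),alpha=1.3)
cv2.imwrite('pics/crop.png',np.vstack([np.hstack([f(t,202,150,80,60),f(t,322,170,80,60)]),np.hstack([f(s,190,185,93,69),f(s,255,130,93,69)])]))
P=cloud(d['top'])
for n,(u,v) in dict(r_small=(242,187),r2=(117,252),r3=(224,280),slide=(362,200),beaker=(301,130),bottle=(143,181),timer=(420,186)).items(): print(n,P[v,u].round(3))
for n in d:
    p=cloud(d[n]).reshape(-1,3)
    c=P[187,242]
    m=(np.abs(p[:,:2]-c[:2]).max(1)<.05)&(p[:,2]>.035)
    q=p[m];
    for _ in range(8):
        A=np.c_[q[:,:2],np.ones(len(q))];k=np.linalg.lstsq(A,q[:,2],rcond=None)[0];r=q[:,2]-A@k;q=q[np.abs(r)<max(.003,1.5*r.std())]
    n_=np.array([-k[0],-k[1],1]);n_/=np.linalg.norm(n_)
    print(n,m.sum(),len(q),'slope',np.degrees(np.arccos(n_[2])),'yaw',np.degrees(np.arctan2(k[1],k[0])),r.std(),k)
E
```

```text
r_small [0.594 0.145 0.061]
r2 [0.388 0.515 0.059]
r3 [0.309 0.191 0.059]
slide [ 0.561 -0.233  0.044]
beaker [ 0.803 -0.042  0.007]
bottle [0.592 0.428 0.131]
timer [ 0.614 -0.427  0.026]
side 764 437 slope 17.72004049566456 yaw -18.972666728191506 0.0016901525945756013 [ 0.3021675  -0.1038834  -0.10448093]
top 1021 755 slope 17.57294813416881 yaw -19.429204638418724 0.0015650128979003274 [ 0.29866412 -0.10534738 -0.10348573]
```

View pics/crop.png

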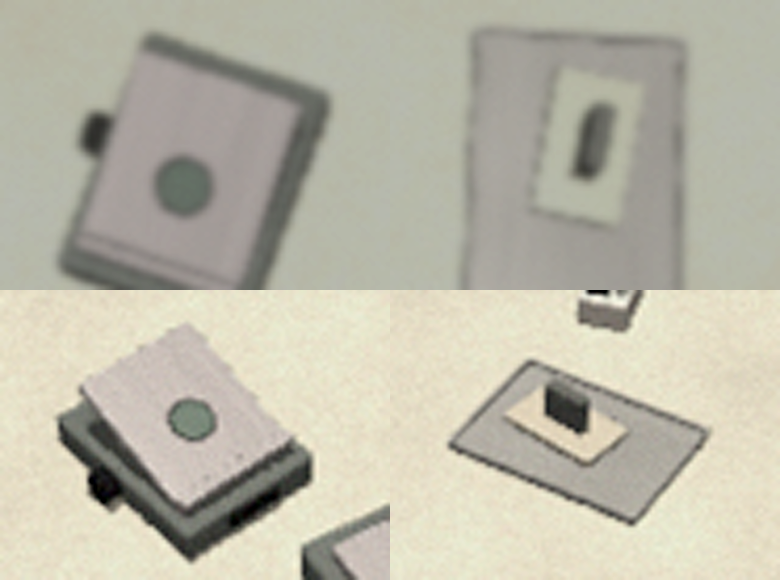

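The crop confirms the choice: the small stage has its window and its ledge line at the low end, and the white plate with the upright grip lies on the tray. Next I refine by colour mask and take wrist views over the stage and then the plate.

```bash
cat >> h.py <<'E'
def rays(d,uv):
    uv=np.atleast_2d(uv).astype(float);K=d['intrinsics']
    c=np.c_[(uv-[K[0,2],K[1,2]])/[K[0,0],K[1,1]],np.ones(len(uv))]
    if d.get('fish'):
        r=np.hypot(c[:,0],c[:,1]);k=np.sin(r)/np.maximum(r,1e-9);c=np.c_[c[:,0]*k,c[:,1]*k,np.cos(r)]
    return c@np.array(d['rotation']).T
def hit(d,uv,p0,n):
    w=rays(d,uv);o=np.array(d['position']);return o+w*(((p0-o)@n)/(w@n))[:,None]
def proj(d,p):
    c=(np.atleast_2d(p)-d['position'])@np.array(d['rotation']);K=d['intrinsics']
    if d.get('fish'):
        rr=np.hypot(c[:,0],c[:,1]);th=np.arctan2(rr,c[:,2]);q=c[:,:2]*(th/np.maximum(rr,1e-9))[:,None]
    else: q=c[:,:2]/c[:,2:]
    return q*[K[0,0],K[1,1]]+[K[0,2],K[1,2]]
def Rz(a):
    c,s=np.cos(a),np.sin(a);return np.array([[c,-s,0],[s,c,0],[0,0,1.]])
def Ry(a): # a>0: x axis tips up
    c,s=np.cos(a),np.sin(a);return np.array([[c,0,-s],[0,1,0],[s,0,c]])
def tool(Rs,sg=1): # tool orientation holding slide with orientation Rs
    return np.c_[-Rs[:,2],sg*Rs[:,1],sg*Rs[:,0]]
E
python3 - <<'E'
from plant import robot, fingers, solver, status, eyes, workorder
import cv2,numpy as np,pickle
from h import *
d=pickle.load(open('v0.pkl','rb'))['top'];im=d['image']
# slide: bright in tray
z=np.array([0,0,1.])
g=cv2.cvtColor(im,cv2.COLOR_BGR2HSV)
x,y,w,h=342,178,38,55
roi=im[y:y+h,x:x+w].astype(int);val=roi[...,1]-roi[...,2] # green minus red: plate is yellowish-green
m=((roi[...,1]>roi[...,0]+8)).astype(np.uint8)
m=cv2.morphologyEx(m,cv2.MORPH_OPEN,np.ones((3,3)))
cs,_=cv2.findContours(m,0,2);c=max(cs,key=cv2.contourArea)
b=cv2.boxPoints(cv2.minAreaRect(c))+[x,y]
B=hit(d,b,np.array([0,0,.012]),z);print('slide box',B.round(3).tolist(),B.mean(0).round(4))
e=[np.linalg.norm(B[i]-B[i-1]) for i in range(4)];print(np.round(e,3))
i=int(np.argmax(e));v=B[i]-B[i-1];v*=np.sign(v[0]);yaw=np.arctan2(v[1],v[0]);print('slide yaw',np.degrees(yaw))
# stage window
c0=np.array([.594,.145,.061]);k=np.array([.3,-.1046]);n=np.r_[-k,1];n/=np.linalg.norm(n)
roi=im[172:203,225:258].astype(int);m=((roi.max(-1)<125)&(roi[...,1]>roi[...,2])).astype(np.uint8)
N,L,S,C=cv2.connectedComponentsWithStats(m);j=L[15,17] or 1+np.argmax(S[1:,4]);print('win',S[j],C[j]+[225,172])
W=hit(d,C[j]+[225,172],c0,n);print('window',W.round(4))
syaw=np.arctan2(k[1],k[0]);O=W[0]-.05*(Rz(syaw)@Ry(np.radians(17.6)))[:,0];print('stage O',O.round(4))
print(np.round(status.observe()['orientation'],2).tolist())
cen=B.mean(0)
for sg in(1,-1):
    for p,yw,sl in((np.r_[cen[:2],.25],yaw,0),(np.r_[cen[:2],.02],yaw,0),(O+[0,0,.2],syaw,0),(W[0]+[0,0,.02],syaw,np.radians(17.6)),(W[0]+[0,0,.03],syaw,np.radians(28))):
        q=solver.solve_ik(p,tool(Rz(yw)@Ry(sl),sg));print(sg,None if q is None else np.round(q,2))
E
```

```text
slide box [[0.524, -0.2, 0.012], [0.625, -0.221, 0.012], [0.614, -0.282, 0.012], [0.513, -0.261, 0.012]] [ 0.5691 -0.2411  0.012 ]
[0.061 0.103 0.062 0.103]
slide yaw -11.641595636537687
win [ 9 11 11 11 96] [239.19791667 188.14583333]
window [[0.5905 0.1537 0.059 ]]
stage O [0.5454 0.1694 0.0439]
[[-0.0, 0.34, -0.94], [0.0, -0.94, -0.34], [-1.0, -0.0, 0.0]]
1 [ 0.78  0.56 -0.66  1.59  0.36  1.12  1.41]
1 [ 0.71  0.85 -0.54  1.71  0.6   0.75  1.23]
1 [ 0.37  0.64 -1.08  1.7   0.61  1.18  0.36]
1 [-0.2   0.62 -0.31  1.95  0.86  0.53  0.06]
1 [-0.18  0.62 -0.42  2.05  1.36  0.61 -0.46]
-1 [ 0.37  0.47 -0.05  1.61  0.03  1.06 -1.47]
-1 [ 0.33  0.78  0.    1.73 -0.    0.63 -1.44]
-1 [ 0.05  0.46 -0.57  1.72  0.28  1.04 -2.52]
-1 [-0.53  0.6   0.11  1.97  0.42  0.38 -2.73]
-1 [-1.18  0.8   0.88  2.1  -1.04  0.24 -1.49]
```

Run:
```python
from plant import robot, fingers, solver, status, eyes, workorder
import cv2,numpy as np,pickle
from h import *
out={}
for n,p,yw in (('slide',[.569,-.241,.20],-.203),('stage',[.56,.164,.27],-.335)):
    robot.movep(np.array(p),tool(Rz(yw)));robot.wait(.3)
    d=eyes.camera('wrist');d['fish']=True;out[n]=d
    cv2.imwrite(f'pics/w_{n}.png',d['image']);print(n,status.observe()['t'],d['position'],np.round(d['rotation'],2).tolist(),d['intrinsics'].round(1).tolist())
pickle.dump(out,open('v1.pkl','wb'))
a=[out[k]['image'] for k in out];cv2.imwrite('pics/w.png',cv2.resize(np.hstack(a),(800,300),interpolation=cv2.INTER_AREA))
```

```text
slide 2.3083 [ 0.49111862 -0.22506639  0.34690591] [[0.2, 0.93, 0.3], [0.98, -0.19, -0.06], [-0.0, 0.31, -0.95]] [[325.2, 0.0, 282.0], [0.0, 325.2, 205.8], [0.0, 0.0, 1.0]]
stage 4.175 [0.48526714 0.18976953 0.41678105] [[0.33, 0.9, 0.29], [0.94, -0.32, -0.1], [-0.0, 0.3, -0.95]] [[325.2, 0.0, 282.0], [0.0, 325.2, 205.8], [0.0, 0.0, 1.0]]
```

View pics/w.png

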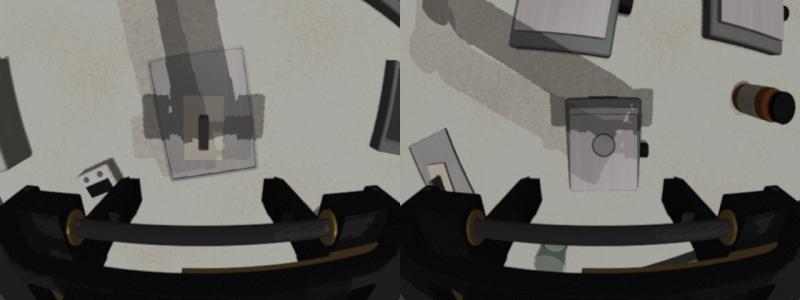

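Left half: the plate at about (204,128) with its grip at (203,132), centred between the fingers. Right half: the stage with its window at (603,145) and the ledge band at rows 100–115. Next I use the wrist depth for the grip pose, face plane, ledge and sides.

Run:
```python
import cv2,numpy as np,pickle
from h import *
V=pickle.load(open('v1.pkl','rb'))
def fcloud(d):
    H,W=d['z_map'].shape;v,u=np.mgrid[:H,:W];uv=np.c_[u.ravel(),v.ravel()]
    w=rays(d,uv);o=np.array(d['position']);f=np.array(d['rotation'])[:,2]
    z=d['z_map'].ravel().astype(float);p=o+w*(z/(w@f))[:,None];p[z==0]=np.nan;return p.reshape(H,W,3)
P=fcloud(V['slide']);q=P.reshape(-1,3)
near=np.hypot(q[:,0]-.569,q[:,1]+.241)<.045
m=near&(q[:,2]>.036)&(q[:,2]<.06);g=q[m][:,:2].astype(np.float32);r=cv2.minAreaRect((g*1000))
print('grip n',m.sum(),'rect mm',r,'z',np.median(q[m,2]),'plate z',np.median(q[near&(q[:,2]<.02)][:,2]))
bp=cv2.boxPoints(r)/1000;e=[np.linalg.norm(bp[i]-bp[i-1]) for i in range(4)];i=int(np.argmax(e));v=bp[i]-bp[i-1];v*=np.sign(v[0]);print('grip yaw',np.degrees(np.arctan2(v[1],v[0])),'c',bp.mean(0))
d=V['stage'];P=fcloud(d);q=P.reshape(-1,3)
m=(np.hypot(q[:,0]-.60,q[:,1]-.15)<.045)&(q[:,2]>.035);s=q[m]
for _ in range(8):
    A=np.c_[s[:,:2],np.ones(len(s))];k=np.linalg.lstsq(A,s[:,2],rcond=None)[0];rs=s[:,2]-A@k;s=s[np.abs(rs)<max(.002,2*rs.std())]
sl=np.arctan(np.hypot(k[0],k[1]));yw=np.arctan2(k[1],k[0]);print('slope,yaw',np.degrees([sl,yw]),rs.std(),len(s))
R=Rz(yw)@Ry(sl);n=R[:,2];p0=s.mean(0)
# window by colour (stage image)
im=d['image'];pr=proj(d,np.array([[.5905,.1537,.059]]))[0];print('win predicted',pr)
cx,cy=pr.astype(int);roi=im[cy-30:cy+31,cx-30:cx+31]
G=cv2.cvtColor(roi,cv2.COLOR_BGR2GRAY)
c=cv2.HoughCircles(cv2.GaussianBlur(G,(3,3),0),cv2.HOUGH_GRADIENT,1,40,param1=60,param2=12,minRadius=9,maxRadius=26);print(c)
if c is not None:
    w=c[0,0,:2]+[cx-30,cy-30];W=hit(d,w,p0,n)[0];print('window',W.round(4));O=W-.05*R[:,0]
    print('O',O.round(4))
    L=(q-O)@R  # stage frame
    mm=(np.abs(L[:,2])<.004)&(L[:,0]>.02)&(L[:,0]<.15)&(np.abs(L[:,1])<.09)
    for x in (.03,.05,.07,.09,.11):
        t=L[mm&(np.abs(L[:,0]-x)<.004)];print('x',x,'y',t[:,1].min().round(4),t[:,1].max().round(4))
    t=L[mm&(np.abs(L[:,1])<.04)];print('top x',t[:,0].max())
    for x in np.arange(-.02,.012,.002):
        t=L[(np.abs(L[:,0]-x)<.001)&(np.abs(L[:,1])<.04)];print(round(x,3),len(t),np.nanmedian(t[:,2]).round(4) if len(t) else '')
    np.savez('stage.npz',R=R,O=O,W=W,sl=sl,yw=yw)
cv2.imwrite('pics/wst.png',cv2.resize(im[cy-90:cy+90,cx-120:cx+120],(800,600),interpolation=cv2.INTER_CUBIC));print(cx,cy)
```

```text
grip n 648 rect mm ((568.4019775390625, -238.2528076171875), (13.592547416687012, 44.766170501708984), 78.42977905273438) z 0.04873661525478834 plate z 0.01269174883801888
grip yaw -11.570235 c [ 0.568402   -0.23825282]
slope,yaw [ 17.77263776 -18.64030446] 0.0007818040105707792 4865
win predicted [282.67925144 203.04126605]
[[[32.5 30.5 13.6]]]
window [0.5918 0.1555 0.0587]
O [0.5467 0.1707 0.0434]
x 0.03 y -0.054 0.0545
x 0.05 y -0.0541 0.0542
x 0.07 y -0.0544 0.0541
x 0.09 y -0.055 0.0551
x 0.11 y -0.054 0.0552
top x 0.12440746776726798
-0.02 124 -0.0066
-0.018 125 -0.0073
-0.016 108 -0.0082
-0.014 95 -0.0084
-0.012 0 
-0.01 85 0.0075
-0.008 128 0.0078
-0.006 120 0.0078
-0.004 108 0.0079
-0.002 125 0.0078
-0.0 192 0.0016
0.002 105 -0.0001
0.004 120 -0.0002
0.006 123 -0.0003
0.008 120 -0.0002
0.01 111 -0.0002
282 203
```

View pics/wst.png

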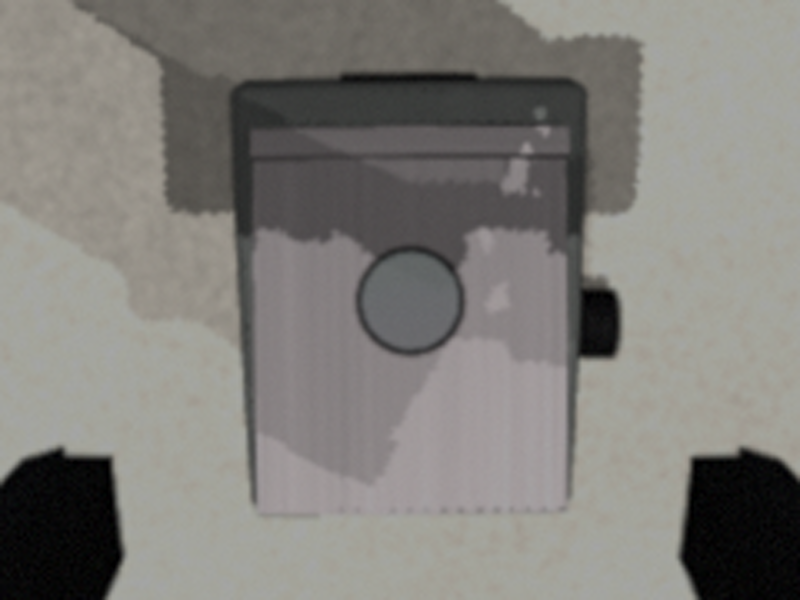

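Stage frame found: slope 17.8°, yaw −18.6°. The ledge wall shows at x≈0, width ±54.5 mm and top at 124 mm, so it agrees with the description. Grip at (0.568,−0.238), yaw −11.6°. Grasping now.

Run:
```python
from plant import robot, fingers, solver, status, eyes, workorder
import cv2,numpy as np
from h import *
T=tool(Rz(np.radians(-11.57)));c=np.array([.5684,-.2383])
robot.movep(np.r_[c,.12],T)
robot.move_straight(np.r_[c,.0185],vel=.1)
f0=np.array(status.observe()['force'])
fingers.command_gripper(.005,40);s=status.observe();print('open',s['opening'],'F',(s['force']-f0).round(2),s['tool_pos'])
robot.move_straight(np.r_[c,.16],vel=.12);robot.wait(.2)
s=status.observe();print(s['t'],s['opening'],(np.array(s['force'])-f0).round(2),s['tool_pos'])
d=eyes.camera('side');p=d['image'];
cv2.imwrite('pics/held.png',cv2.resize(p[80:230,200:400],(800,600),interpolation=cv2.INTER_CUBIC))
```

```text
open 0.013666482910848808 F [-0.12 -1.54 -0.92] [ 0.56840217 -0.23835642  0.01848592]
9.5583 0.01365411708152849 [-0.02 -1.12 -2.33] [ 0.56812469 -0.23817321  0.15940695]
```

View pics/held.png

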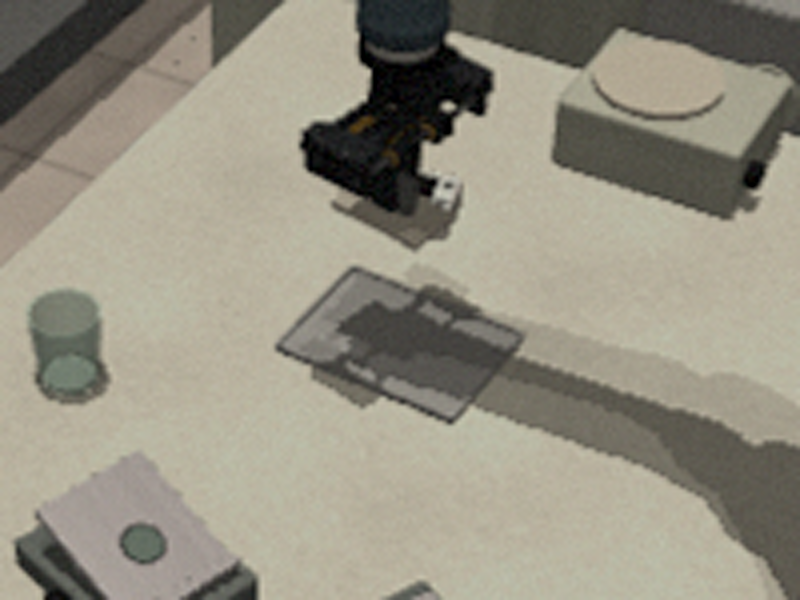

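The plate is held level at about (400,215), clear of the tray. The weight reads about −2.3 N and the opening is 13.7 mm. Next I carry it to the stage 9° steeper than the face and feel for the face and ledge.

```bash
cat > g.py <<'E'
from plant import robot, fingers, solver, status, eyes, workorder
from h import *
S=np.load('stage.npz');R=S['R'];O=S['O'].copy();O[2]=.0425
H=.0145
def pose(e,h,b,y=0.):
    """TCP pose with the plate's lower bottom edge at stage (e,y,h), plate b degrees steeper."""
    Rs=R@Ry(np.radians(b));p=O+R@np.array([e,y,h])+.05*Rs[:,0]+H*Rs[:,2]
    return p,tool(Rs)
def actual():
    s=status.observe();To=np.array(s['orientation']);Rs=np.c_[To[:,2],To[:,1],-To[:,0]];o=np.array(s['tool_pos'])-H*Rs[:,2]
    L=(o-O)@R;M=R.T@Rs;return L,np.degrees(np.arctan2(M[2,0],M[0,0])),np.array(s['force'])@R,np.array(s['torque'])@R,s['t'],s['opening']
def F(n=4):
    a=[]
    for _ in range(n): robot.wait(.02);a.append(actual()[2])
    return np.mean(a,0)
def go(e,h,b,v=.03,y=0.):
    p,o=pose(e,h,b,y);robot.move_straight(p,vel=v,ori=o)
E
python3 - <<'E'
from g import *
fingers.command_gripper(.005,50)
p,o=pose(.008,.05,9);robot.movep(p,o)
go(.008,.008,9,.06);robot.wait(.3);f0=F(8);np.save('f0.npy',f0);print(f0,actual()[:2],actual()[4])
h=.008
while h>-.006:
    h-=.001;go(.008,h,9,.02);f=F()-f0
    if f[2]>1.5: break
print('face h',h,f.round(2));e=.008
while e>-.008:
    e-=.001;go(e,h,9,.02);f=F()-f0;print(round(e,4),f.round(2))
    if f[0]>2.5: break
a=actual();print('e',e,a[0].round(4),a[1],a[4:])
np.save('eh.npy',[e,h])
E
```

```text
[-0.46346681  0.06595489 -1.4818913 ] (array([5.74410371e-02, 4.30369082e-05, 1.59619183e-02]), np.float64(9.005471464078022)) 12.6333
face h -0.001 [ 0.39 -0.2   4.12]
0.007 [ 3.45 -0.47  4.86]
e 0.007 [0.0571 0.0001 0.0071] 9.057485000087526 (15.8, 0.013471653186526442)
```

The x reading at e=7 mm is probably friction on the face. I'll ease off the normal force and carry on towards the ledge.

Run:
```python
from g import *
f0=np.load('f0.npy');e,h=.007,.0005
go(e,h,9,.02);print(F()-f0)
while e>-.008:
    e-=.001;go(e,h,9,.02);f=F()-f0
    print(round(e,4),f.round(2))
    if f[0]>3: break
a=actual();print('e',e,a[0].round(4),a[1],a[4:])
cam=eyes.camera('side');import cv2;u,v=proj(cam,O)[0].astype(int);print(u,v)
cv2.imwrite('pics/edge.png',cv2.resize(cam['image'][v-70:v+35,u-70:u+70],(800,600),interpolation=cv2.INTER_CUBIC))
```

```text
[-0.18384657 -0.30885581 -0.26846669]
0.006 [0.26 0.05 0.01]
0.005 [ 0.32  0.07 -0.02]
0.004 [ 0.    0.1  -0.34]
0.003 [ 0.19 -0.62 -0.03]
0.002 [-0.42  0.09  0.05]
0.001 [0.2  0.61 0.27]
0.0 [ 0.18 -0.43 -0.03]
-0.001 [ 3.61 -0.24  0.52]
e -0.001 [0.0493 0.0001 0.0085] 9.063856435078895 (18.65, 0.013569434273068212)
244 226
```

View pics/edge.png

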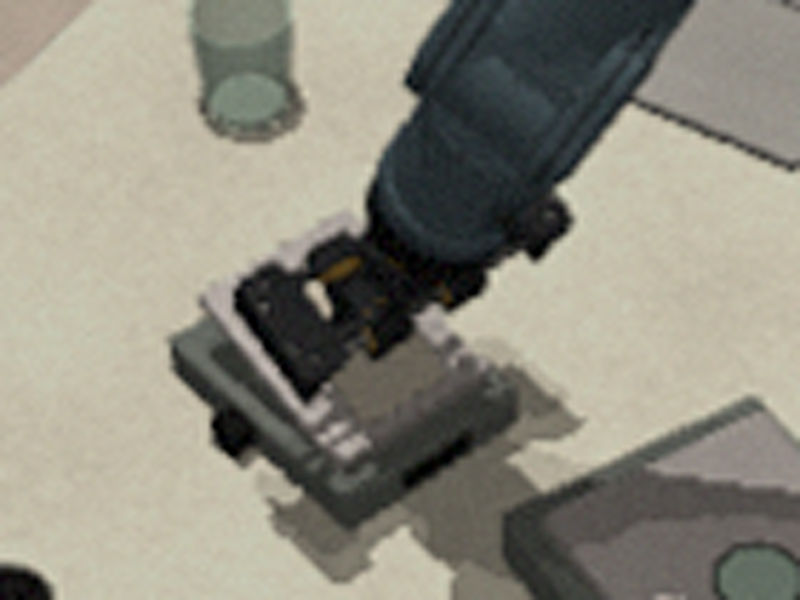

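Ledge contact is felt (3.6 N along the slope) and the plate is visibly 9° steeper than the face, with its low edge at the ledge near (330,440). Step 2 is met. Next is leaning back by feel.

Run:
```python
from g import *
f0=np.load('f0.npy');e,h=-.001,.0002
t0=None
for b in (7.5,6,4.5,3,2,1,.5,0):
    e-=.00018 if b>=1 else .0001
    go(e,h,b,.02);robot.wait(.05)
    for _ in range(2):
        f=F()-f0
        de=-.0004 if f[0]<1.5 else .0004 if f[0]>6 else 0
        dh=-.0004 if f[2]<.8 else .0005 if f[2]>6 else 0
        if not(de or dh): break
        e+=de;h+=dh;go(e,h,b,.02)
    f=F()-f0;a=actual();print(b,'e%.4f h%.4f'%(e,h),f.round(2),'T',a[3].round(3),'L',a[0].round(4),'b %.2f'%a[1],round(a[4],2))
    if f[2]>20: break
np.save('eh.npy',[e,h,b])
```

```text
7.5 e-0.0008 h0.0002 [ 5.96 -1.33  2.11] T [-0.291 -0.881 -0.061] L [ 0.0492 -0.0002  0.0069] b 7.55 19.45
6 e-0.0002 h0.0002 [ 4.61 -2.2   2.12] T [-0.353 -0.59  -0.03 ] L [ 0.0493 -0.0002  0.0054] b 6.00 20.45
4.5 e-0.0003 h0.0002 [ 4.33 -1.05  1.03] T [-0.079 -0.67   0.017] L [0.0492 0.0003 0.0041] b 4.51 20.88
3 e-0.0005 h-0.0002 [ 3.29 -0.6   2.44] T [-0.093 -0.337  0.017] L [0.0492 0.0002 0.0025] b 2.99 21.63
2 e-0.0007 h-0.0006 [ 2.72 -1.48  2.45] T [-0.182 -0.156  0.039] L [ 0.0492 -0.      0.0012] b 2.00 22.38
1 e-0.0009 h-0.0006 [ 3.01 -1.35  3.05] T [-0.209 -0.266 -0.053] L [0.0491 0.0001 0.0003] b 1.02 22.82
0.5 e-0.0010 h-0.0006 [ 3.14 -1.02  3.36] T [-0.188 -0.304  0.006] L [ 0.049   0.0001 -0.0001] b 0.51 23.25
0 e-0.0011 h-0.0005 [ 2.4  -1.45  4.42] T [-0.212 -0.18  -0.072] L [ 0.0489  0.0001 -0.0004] b 0.00 24.25
```

Run:
```python
from g import *
f0=np.load('f0.npy');e,h,b=np.load('eh.npy')
def show(k):
    robot.wait(.15);A=[]
    for _ in range(6): robot.wait(.02);a=actual();A.append(np.r_[a[2]-f0,a[3]])
    A=np.mean(A,0);print(k,'h%.4f b%.1f'%(h,b),A[:3].round(2),'T',A[3:].round(3),'L',a[0].round(4),'b %.2f'%a[1],round(a[4],2));return A
A=show('start')
while A[2]<9.5 and h>-.006:
    h-=.0005;go(e,h,b,.02);A=show('press')
b=-1.;go(e,h+.0009,b,.02);show('b-1')
b=.8;go(e,h-.0007,b,.02);show('b+.8')
b=0.;go(e,h,b,.02);show('b0')
np.save('eh.npy',[e,h,b])
import cv2
c=eyes.camera('side');w=eyes.camera('wrist');u,v=proj(c,O)[0].astype(int)
x=cv2.resize(c['image'][v-65:v+35,u-65:u+65],(400,300),interpolation=cv2.INTER_CUBIC);cv2.imwrite('pics/flush.png',np.hstack([x,cv2.resize(w['image'],(400,300))]))
```

```text
start h-0.0005 b0.0 [ 1.6  -1.33  6.27] T [-0.244 -0.127 -0.034] L [ 0.0489  0.     -0.0004] b 0.00 24.5
press h-0.0010 b0.0 [ 0.2 -3.5 13.3] T [-0.58   0.085 -0.045] L [ 0.0489  0.0001 -0.0004] b 0.02 25.0
b-1 h-0.0010 b-1.0 [-0.46 -3.23 13.79] T [-0.637 -0.08  -0.037] L [ 0.0485  0.0001 -0.0003] b -1.01 25.5
b+.8 h-0.0010 b0.8 [ 1.97 -2.43 12.7 ] T [-0.498  0.232  0.009] L [ 0.0493  0.0002 -0.0004] b 0.84 26.0
b0 h-0.0010 b0.0 [ 0.94 -2.97 12.57] T [-0.515  0.067 -0.002] L [ 0.0489  0.0002 -0.0004] b 0.02 26.5
```

View pics/flush.png

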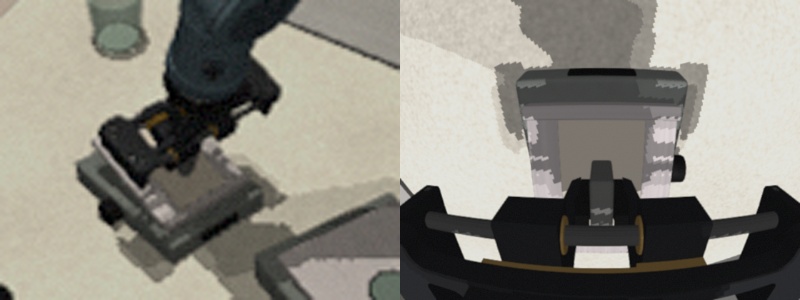

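The plate looks flush. In the wrist view its sides at (558, 645) are centred on the face at (527, 675), with its low edge at the ledge around row 120. The press is about 12.6 N. One numeric overlay check, then hand in.

Run:
```python
from g import *
import cv2
d=eyes.camera('wrist');d['fish']=True
O[2]=.0434
im=cv2.resize(d['image'],None,fx=4,fy=4,interpolation=cv2.INTER_CUBIC)
def ln(pts,c): cv2.polylines(im,[np.int32(proj(d,O+np.array(pts)@R.T)*4+1.5)],False,c,1)
ln([(.09,.03,.008),(0,.03,.008),(0,-.03,.008),(.09,-.03,.008)],(0,0,255))   # ideal plate outline
ln([(-.01,.055,.008),(-.01,-.055,.008)],(0,255,0));ln([(0,.055,.008),(0,-.055,.008)],(255,0,0))
u,v=(proj(d,O+R@[.02,0,.008])[0]*4).astype(int)
cv2.imwrite('pics/chk.png',im[max(v-260,0):v+260,u-390:u+390]);a=actual();print(a[0],a[1],a[2]-np.load('f0.npy'),a[4:])
```

```text
[ 0.04863569  0.00022048 -0.00124562] 0.020371643575445283 [ 1.37710121 -2.78151999 12.16750453] (26.65, 0.01340949744882363)
```

View pics/chk.png

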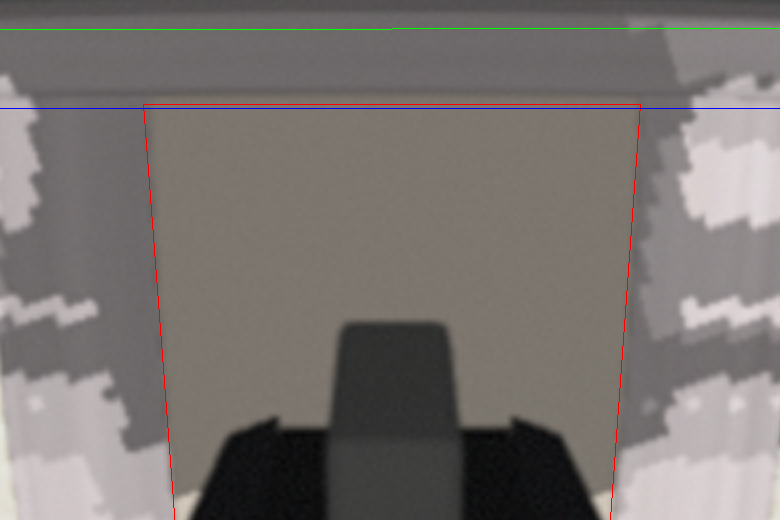

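The plate's edge meets the ledge line with no visible gap. The plate and the ledge share the same offset of about 1 mm from the drawn model. The sides match the ideal outline and the plate is square. Handing in.

Run:
```python
from g import *
print(workorder.job_done());a=actual();print(a[0].round(4),a[1],(a[2]-np.load('f0.npy')).round(2),a[4:])
```

```text
the job is handed in; nothing more can be done
None
the job is handed in; nothing more can be done
```

The plate is lying flush on the smallest reader's stage, still gripped and pressed on with about 12 N. I handed the job in at about 26.7 s of the 45 s; no verdict was reported, and the state could not be read afterwards.

**What I did:**
- **Pick-up:** I found the stage (slope 17.8°, yaw −18.6°) and the grip from the camera images, then gripped the plate and lifted it clear of the tray.
- **Ledge contact:** I set the short edge on the ledge with the plate 9° steeper than the face, and felt 3.6 N against the ledge.
- **Lean and press:** I leaned it back in small force-guided steps, with 2–6 N kept against the ledge, then pressed.

**Last checks:**
- **Pose from the arm:** it read 0.02° off the face, 0.2 mm off centre, underside about 1 mm below the modelled face, and x at 48.6 mm.
- **Wrist picture:** the edge was against the ledge with no visible gap, and the plate was centred and square.
- **Press:** the last reading was 12.2 N on the face.

**What disagreed:**
- **x reading:** the arm's x is about 1 mm short of the ideal 50 mm. The ledge shows the same offset in the picture, so this looks like a calibration or grip offset rather than a gap.
- **Forces in the final hold:** about 3 N of sideways force remained, and the push against the ledge had dropped to about 1 N.
- **Early sideways reading:** a 3.5 N reading along the slope about 7 mm short of the ledge was probably friction on the face. It went away when I eased off.

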